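Lift the loaded key nest plate off its locating pins

TASK

Two key fixtures stand on the bench, each with an aluminium nest plate sitting on two upright locating pins: one plate is loaded with four black-headed keys, the other is empty. Take the loaded plate by its grip bar, lift it straight up and level until it is clear of the pins, and set it down flat in the middle of the shallow wooden tray, letting go only once it is down. Keep the plate level throughout and leave the empty plate on its pins.

Things in the scene. Friction and masses are not known exactly. Their poses are not given: they have to be found in the camera images.
- loaded_grip (a point): Centre of the black grip bar (14 x, 72 y, 22 z mm, on 2 posts) of the loose plate with four keys fixed in it. z up. Plate: aluminium, 90 x, 150 y, 12 mm thick, 0.3-0.65 kg, underside 58 mm and top 46 mm below this point. Keys at x = +-28 mm, 10 mm above the plate. 13 mm holes at y = +-58 mm sit over 10 mm pins, whose tips stand 28 mm above the plate's top, 18 mm below this point.
- loaded_fixture: Dark steel base under the loaded plate, bolted down: 100 x, 160 y, 25 mm high; origin at the centre of its underside on the bench, z up. Two upright 10 mm steel pins at y = +-58 mm, tips 65 mm above the bench. The plate rests on the base's top at the same yaw; it must rise 40 mm to clear the pins.
- empty_grip (a point): Centre of the grip bar of the other plate, the same in every size but with no keys: its top is bare on both sides of the bar. It sits on an equal fixture, its bar's top 94 mm above the bench. To be left alone.
- tray: Shallow plywood tray fixed to the bench: outside 190 x, 210 y mm, walls 5 mm thick and 14 mm high, floor 6 mm thick. Origin at the centre of its underside on the bench, so the inner floor is 6 mm above it. The plate fits inside at any yaw.

How it is judged:
By the outcome, as a careful person would: the job done as asked, in the order asked, and still so for the second after the job is handed in, with the robot touching nothing.
It also fails if it takes over 51 s, if anything falls off the work surface, if the arm or the gripper's body presses on something with over 40 N, if the wrist force passes 120 N, or if a joint passes its speed limit or range.

ROBOT

A 7-joint arm with a two-finger parallel gripper is mounted at the origin on the work surface. World frame = base frame: x ahead of the robot, y to its left, z up, the work surface at z = 0. Lengths are in mm, angles in rad, forces in N, time in s.
With the tool pointing down it reaches from about 400 to 875 mm from the base axis. Payload 4.4 kg.
Tool frame: the origin (TCP) lies midway between the tips of the shut fingers; the grasp point (between the pads) lies 19 mm behind it; z points along the fingers, y is the line along which they close (so a half turn about z gives the same grasp; the last joint's range is limited). The gripper opens to 85 mm and grips with 20 to 120 N. Pads are 22 mm wide; open, the fingers measure 114 mm over their backs; the gripper's body (76 mm by 85 mm) begins 54 mm behind the grasp point. The pads swing forward as they close: fully open they stand 13 mm farther back than shut.
Start: joints at [-1.348, 0.628, 0.038, 1.517, -0.027, 0.996, -0.02], TCP at [185.097, 623.103, 231.313] pointing down, gripper open.
Joint ranges: [-3.06, 3.06], [-0.37, 2.12], [-1.25, 1.32], [0.18, 2.47], [-1.1, 4.24], [0.23, 1.98], [-2.94, 2.94]. Speed limits (rad/s): [2.57, 2.57, 3.14, 3.14, 3.14, 3.14, 3.14].

INTERFACE

Orientations are given as [roll, pitch, yaw] about the fixed x, y, z axes, in that order (R = Rz(yaw) Ry(pitch) Rx(roll)).
In Python, from cell import read_state, get_image, finish_job gives the robot as it stands.
- The arm moves only by the tool send_rows, never from a script. Its argument "series" is a list of rows, each an object of numbers: "ax", "ay", "az": the turn, a rotation vector about the tool's x, y, z in rad; "dx", "dy", "dz": the shift along the tool's x, y, z in cm; "hand": the closure, from 0 (fully open) to 1 (shut). In form: [{"ax": .., "ay": .., "az": .., "dx": .., "dy": .., "dz": .., "hand": ..}, ...]. A call has 1 to 10 rows; each row is the pose to reach, as a shift and turn from the pose commanded when the call began, along the tool's axes at that moment; what a row does not reach only later rows make up. A row lasts 1/10 s, in which the tool goes at most 50 mm and 8.59 degrees, less where a joint would pass 70% of its speed; a pose out of reach is approached as far as the arm can. A call with a gripper value outside its range is refused whole. The fingers move at their own pace and stop on an object; the grip force is fixed at half the most. Time passes only in rows, so rows that repeat a pose let the fingers close. It gives the time, the measured TCP pose, the force, the opening and the grip force at its end, in the units of the state.
- read_state(): the state, without advancing time (a new reading comes with each control period).
- get_image(name): name is "scene" or "top" or "wrist"; returns a dict with "pixels" (400x640x3 uint8, red, green, blue), "mtx" (3x3 intrinsics, pixels), "R" (3x3) and "t" (3): a world point X has camera coordinates R X + t. Camera axes: x right, y down, z forward; pixel columns grow to the right and rows downward; lengths in mm; the calibration is good to about 2 mm. A picture is of the moment at which its call begins. There is no depth.
- finish_job(): hands the job in; it is judged then, once.
The state is a dict: "clock": time; "qpos": joint angles; "qd": joint speeds; "tau": joint torques, N m; "eef_pos": TCP position; "tool_rot": TCP orientation; "force": force on the tool from outside, world axes, zero at the start; "torque": the same for the moment, N m; "width": finger opening in mm; "gripper_force": force on a finger pad.
Only numpy, scipy, OpenCV 4.12 (cv2) and the standard library are available. Lean on these libraries where they do the work, as an engineer would, in place of code of your own. Each camera call takes 0.05 s, during which the arm holds its last target. There are 200 camera calls.

## Working session

There is one attempt and no reset: what is moved stays moved. The work goes in short steps, Python scripts to look and compute and a tool call to move; the robot and the scene stay as the last step left them, time stands still between calls to the robot, and variables do not carry over. Pictures are saved under pics/ and viewed, at most 10 in all, crops included, and the job is handed in when it is done.

Besides the shell and the picture viewer there is one more tool, called after "Emit:" by a JSON object that holds its "api" and its "payload". send_rows: Moves the arm, as the interface text tells. Its arguments: {"type":"object","properties":{"series":{"type":"array","items":{"type":"object","properties":{"ax":{"type":"number"},"ay":{"type":"number"},"az":{"type":"number"},"dx":{"type":"number"},"dy":{"type":"number"},"dz":{"type":"number"},"hand":{"type":"number"}}}}},"required":["series"]}

```bash
mkdir -p pics
cat > h.py <<'E'
import numpy as np, cv2
from cell import read_state, get_image, finish_job
def save(im,n): cv2.imwrite(f'pics/{n}.png',im['pixels'][:,:,::-1])
def ray(im,u,v,z):
    R=np.array(im['R']);t=np.array(im['t']);K=np.array(im['mtx'])
    c=-R.T@t; d=R.T@np.linalg.solve(K,[u,v,1]); return c+d*(z-c[2])/d[2]
def proj(im,X):
    p=np.array(im['mtx'])@(np.array(im['R'])@np.array(X)+np.array(im['t'])); return p[:2]/p[2]
E
python3 - <<'E'
from h import *
import pickle
s=read_state(); print(s['clock'],s['eef_pos'],s['tool_rot'],s['width'])
d={}
for n in ['top','scene']:
    im=get_image(n); save(im,n+'0'); d[n]=im
    print(n,-np.array(im['R']).T@np.array(im['t']))
pickle.dump(d,open('im0.pkl','wb'))
E
```

```text
0.0 [184.94325672 622.48564541 230.38111888] [-3.13969265e+00  6.67862438e-05  2.85280147e+00] 85.40522345426054
top [501.80240857  -7.85909324 834.50729274]
scene [1134.99286194 -221.66295328  769.51364473]
```

View pics/top0.png

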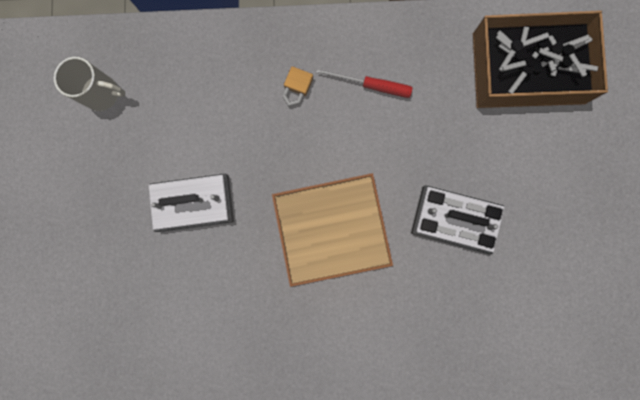

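View pics/scene0.png

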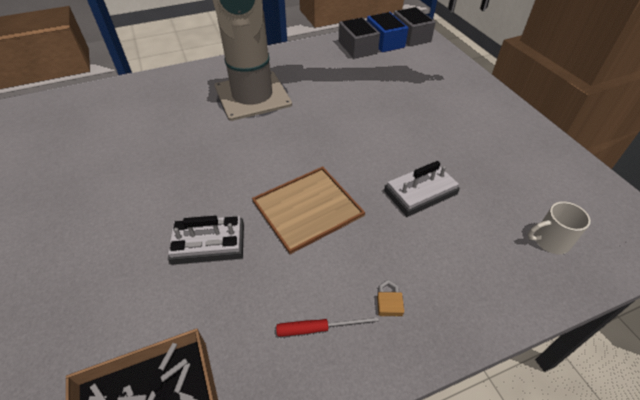

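The top view shows the loaded plate at about (459,219) px, with its bar at (467,219) and four black heads. The empty plate is at (190,203) and the tray is centred near (333,230). In the scene view the loaded plate is at (205,237), bar at about (200,221). Next I measure them.

Run:
```python
from h import *
import pickle
d=pickle.load(open('im0.pkl','rb'))
def comps(im,x0,y0,x1,y1,th):
    g=im['pixels'].max(2)[y0:y1,x0:x1]; m=(g<th).astype('uint8')
    n,l,st,c=cv2.connectedComponentsWithStats(m,connectivity=4)
    for i in range(1,n):
        if st[i,4]>15:
            p=np.argwhere(l==i)[:,::-1].astype(np.float32)
            r=cv2.minAreaRect(p); print(st[i,4],(c[i]+[x0,y0]).round(1),'rect',np.round(r[1],1),round(r[2],1))
t,s=d['top'],d['scene']
print('top L');comps(t,410,180,510,258,40)
print('scene L');comps(s,160,205,250,265,35)
# plate: bright
for nm,im,(x0,y0,x1,y1) in [('topL',t,(405,175,515,260)),('sceneL',s,(160,205,250,270))]:
    m=(im['pixels'].min(2)[y0:y1,x0:x1]>150); p=np.argwhere(m)[:,::-1].astype(np.float32)+[x0,y0]
    r=cv2.minAreaRect(p.astype(np.float32)); b=cv2.boxPoints(r); w=np.array([ray(im,*q,37) for q in b])
    print(nm,r,'\n',w.round(1),w.mean(0).round(1),np.linalg.norm(np.diff(w,axis=0),axis=1).round(1))
# tray
im=t; hsv=cv2.cvtColor(im['pixels'],cv2.COLOR_RGB2HSV); m=(hsv[:,:,1]>70).astype('uint8'); m[:165]=0;m[295:]=0;m[:,:265]=0;m[:,400:]=0
c=max(cv2.findContours(m,0,2)[0],key=cv2.contourArea); r=cv2.minAreaRect(c); w=np.array([ray(im,*q,14) for q in cv2.boxPoints(r)])
print('tray',r,w.round(1),w.mean(0),np.linalg.norm(np.diff(w,axis=0),axis=1))
a=cv2.resize(t['pixels'][175:262,405:515],None,fx=5,fy=5,interpolation=2)[:,:,::-1]
b=cv2.resize(s['pixels'][205:265,160:250],None,fx=6,fy=6,interpolation=2)[:,:,::-1]
o=np.zeros((800,550,3),'uint8'); o=np.zeros((435+0,550,3),'uint8'); 
o=np.zeros((600,800,3),'uint8'); a=cv2.resize(a,(400,316)); b=cv2.resize(b,(400,267)); o[:316,:400]=a;o[:267,400:]=b
cv2.imwrite('pics/crop.png',o[:320])
```

```text
top L
134 [493.2 212.4] rect [14.1  9.5] 14.0
19 [450.4 213.7] rect [5. 5.] 90.0
138 [474.6 219.8] rect [33.7  6.5] 14.0
133 [486.5 240.6] rect [14.1  9.5] 15.9
scene L
347 [196.4 221.8] rect [ 9.8 42.3] 82.6
81 [230.7 220.3] rect [ 7. 12.] 90.0
97 [229.2 240.7] rect [ 7.6 12.6] 84.3
100 [177.1 245.2] rect [ 8. 12.] 90.0
topL ((460.64501953125, 218.94561767578125), (80.25444793701172, 46.24454116821289), 14.656749725341797) 
 [[ 508.7 -167.8   37. ]
 [ 595.3 -194.    37. ]
 [ 551.6 -340.5   37. ]
 [ 466.3 -313.6   37. ]] [ 530.5 -254.    37. ] [ 90.5 152.9  89.5]
sceneL ((203.17501831054688, 234.53485107421875), (31.876705169677734, 71.13847351074219), 85.31410217285156) 
 [[ 461.  -331.5   37. ]
 [ 506.1 -176.3   37. ]
 [ 595.5 -193.6   37. ]
 [ 552.3 -339.    37. ]] [ 528.7 -260.1   37. ] [161.7  91.  151.7]
tray ((331.72552490234375, 229.5050048828125), (94.78104400634766, 105.11897277832031), 78.46537780761719) [[ 592.4  117.6   14. ]
 [ 629.3  -92.6   14. ]
 [ 442.1 -123.7   14. ]
 [ 404.7   82.4   14. ]] [517.09368104  -4.07996543  14.        ] [213.40195269 189.7731585  209.49165774]
```

View pics/crop.png

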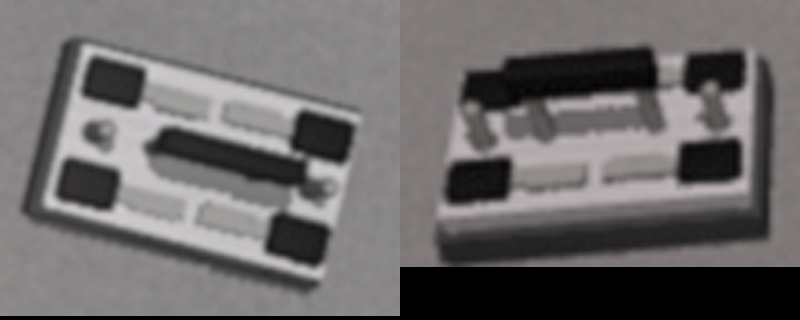

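The crop confirms the loaded plate: bar centre at about (469,218) px in the top view, four heads and two pin tips. Next I refine the bar and head positions in both views.

Run:
```python
from h import *
import pickle
d=pickle.load(open('im0.pkl','rb'))
t,s=d['top'],d['scene']
def comps(im,x0,y0,x1,y1,th,z):
    g=im['pixels'].max(2)[y0:y1,x0:x1]; m=(g<th).astype('uint8')
    n,l,st,c=cv2.connectedComponentsWithStats(m,connectivity=4)
    for i in range(1,n):
        if st[i,4]>60:
            p=np.argwhere(l==i)[:,::-1].astype(np.float32)+np.float32([x0,y0])
            r=cv2.minAreaRect(p); print(st[i,4],np.round(r[0],1),np.round(r[1],1),round(r[2],1),'c@47',ray(im,*r[0],47)[:2].round(1),'c@bar',ray(im,*r[0],z)[:2].round(1))
for th in (50,60): print('top',th);comps(t,420,183,505,250,th,90)
print('scene');comps(s,165,208,242,250,40,85)
for X in ([530,-254,83],): print(proj(t,X),proj(s,X))
```

```text
top 50
121 [435.8 197.5] [14.   9.4] 12.5 c@47 [ 572.3 -206.3] c@bar [ 568.5 -195.4]
147 [493.1 212.4] [14.6 10.1] 15.3 c@47 [ 540.8 -313. ] c@bar [ 538.7 -296.3]
267 [468.  218.2] [42.2  6.9] 14.5 c@47 [ 531.  -265.1] c@bar [ 529.4 -251.1]
89 [428.8 225.6] [13.9  9.7] 12.5 c@47 [ 518.7 -190.4] c@bar [ 517.8 -180.5]
150 [486.4 240.5] [15.2 10.3] 15.3 c@47 [ 487.7 -297.4] c@bar [ 488.5 -281.6]
top 60
147 [435.9 197.4] [14.6  9.9] 14.0 c@47 [ 572.5 -206.4] c@bar [ 568.7 -195.6]
161 [493.1 212.3] [15.3 10.7] 14.0 c@47 [ 541.  -312.8] c@bar [ 538.9 -296.2]
290 [467.8 218.3] [42.4  7.5] 14.0 c@47 [ 530.7 -264.8] c@bar [ 529.1 -250.7]
148 [428.9 225.5] [14.6 10.2] 14.0 c@47 [ 518.9 -190.7] c@bar [ 517.9 -180.7]
160 [486.3 240.6] [15.3 10.6] 16.7 c@47 [ 487.6 -297.3] c@bar [ 488.4 -281.5]
scene
359 [195.8 221.6] [ 9.9 42.4] 82.6 c@47 [ 495.7 -268.3] c@bar [ 529.3 -265.8]
83 [230.  220.5] [ 7. 12.] 90.0 c@47 [ 522.  -195.8] c@bar [ 554.2 -197.2]
100 [229. 241.] [ 8. 12.] 90.0 c@47 [ 577.1 -211.6] c@bar [ 606.5 -212.1]
104 [177.5 245. ] [13.  8.] 0.0 c@47 [ 545.3 -317.2] c@bar [ 576.3 -312.2]
[468.31718427 217.95990672] [201.58852188 220.78058739]
```

Emit:
{"api": "send_rows", "payload": {"series": [{"dx": -24, "dy": -15, "dz": 0, "az": 0.4, "hand": 0}, {"dx": -48, "dy": -30, "dz": 1, "az": 0.75, "hand": 0}, {"dx": -48, "dy": -30, "dz": 1, "az": 0.75, "hand": 0}, {"dx": -48, "dy": -30, "dz": 1, "az": 0.75, "hand": 0}, {"dx": -48, "dy": -30, "dz": 1, "az": 0.75, "hand": 0}, {"dx": -48, "dy": -30, "dz": 1, "az": 0.75, "hand": 0}, {"dx": -48, "dy": -30, "dz": 1, "az": 0.75, "hand": 0}, {"dx": -48, "dy": -30, "dz": 1, "az": 0.75, "hand": 0}, {"dx": -48, "dy": -30, "dz": 1, "az": 0.75, "hand": 0}, {"dx": -48, "dy": -30, "dz": 1, "az": 0.75, "hand": 0}]}}

```text
invalid input at $.series[0]: expected keys ax, ay, az, dx, dy, dz, hand
```

Emit:
{"api": "send_rows", "payload": {"series": [{"ax": 0, "ay": 0, "dx": -24, "dy": -15, "dz": 0, "az": 0.4, "hand": 0}, {"ax": 0, "ay": 0, "dx": -48, "dy": -30, "dz": 1, "az": 0.75, "hand": 0}, {"ax": 0, "ay": 0, "dx": -48, "dy": -30, "dz": 1, "az": 0.75, "hand": 0}, {"ax": 0, "ay": 0, "dx": -48, "dy": -30, "dz": 1, "az": 0.75, "hand": 0}, {"ax": 0, "ay": 0, "dx": -48, "dy": -30, "dz": 1, "az": 0.75, "hand": 0}, {"ax": 0, "ay": 0, "dx": -48, "dy": -30, "dz": 1, "az": 0.75, "hand": 0}, {"ax": 0, "ay": 0, "dx": -48, "dy": -30, "dz": 1, "az": 0.75, "hand": 0}, {"ax": 0, "ay": 0, "dx": -48, "dy": -30, "dz": 1, "az": 0.75, "hand": 0}, {"ax": 0, "ay": 0, "dx": -48, "dy": -30, "dz": 1, "az": 0.75, "hand": 0}, {"ax": 0, "ay": 0, "dx": -48, "dy": -30, "dz": 1, "az": 0.75, "hand": 0}]}}

```text
clock: 1.1
eef_pos: [516.8, 246.7, 222.3]
tool_rot: [-3.141, -0.0, 2.103]
force: [1.3, 0.9, -0.3]
width: 85.0
gripper_force: 0.0
```

```bash
cat >> h.py <<'E'
from scipy.spatial.transform import Rotation as Ro
def delta(p,yaw):
    s=read_state(); R=Ro.from_euler('xyz',s['tool_rot']); T=Ro.from_euler('xyz',[np.pi,0,yaw])
    print('clock',round(s['clock'],2),'pos',np.round(s['eef_pos'],1),'rot',np.round(s['tool_rot'],4),'w',round(s['width'],1),'F',np.round(s['force'],1),'grip',round(s['gripper_force'],1))
    print('d cm',(R.inv().apply(np.array(p)-s['eef_pos'])/10).round(2),'a',(R.inv()*T).as_rotvec().round(4))
E
python3 -c "
from h import *
delta([530,-253,210],1.285)"
```

```text
clock 1.1 pos [516.8 246.7 222.3] rot [-3.1411e+00 -3.0000e-04  2.1030e+00] w 85.0 F [ 1.3  0.9 -0.3] grip 0.0
d cm [-43.73 -24.22   1.23] a [-6.00e-04 -0.00e+00  8.18e-01]
```

Emit:
{"api": "send_rows", "payload": {"series": [{"ax": 0, "ay": 0, "az": 0.1, "dx": -4, "dy": -2.2, "dz": 0.2, "hand": 0}, {"ax": 0, "ay": 0, "az": 0.2, "dx": -8.5, "dy": -4.7, "dz": 0.4, "hand": 0}, {"ax": 0, "ay": 0, "az": 0.3, "dx": -13, "dy": -7.2, "dz": 0.6, "hand": 0}, {"ax": 0, "ay": 0, "az": 0.4, "dx": -18, "dy": -10, "dz": 0.8, "hand": 0}, {"ax": 0, "ay": 0, "az": 0.5, "dx": -24, "dy": -13.3, "dz": 1, "hand": 0}, {"ax": 0, "ay": 0, "az": 0.6, "dx": -30, "dy": -16.6, "dz": 1.2, "hand": 0}, {"ax": 0, "ay": 0, "az": 0.7, "dx": -36, "dy": -19.9, "dz": 1.2, "hand": 0}, {"ax": 0, "ay": 0, "az": 0.818, "dx": -43.7, "dy": -24.2, "dz": 1.2, "hand": 0}, {"ax": 0, "ay": 0, "az": 0.818, "dx": -43.7, "dy": -24.2, "dz": 1.2, "hand": 0}, {"ax": 0, "ay": 0, "az": 0.818, "dx": -43.7, "dy": -24.2, "dz": 1.2, "hand": 0}]}}

```text
clock: 2.1
eef_pos: [528.7, -248.6, 210.2]
tool_rot: [-3.141, -0.0, 1.285]
force: [1.1, 0.6, -0.1]
width: 85.4
gripper_force: 0.0
```

Emit:
{"api": "send_rows", "payload": {"series": [{"ax": 0, "ay": 0, "az": 0, "dx": 0, "dy": 0, "dz": 0, "hand": 0}, {"ax": 0, "ay": 0, "az": 0, "dx": 0, "dy": 0, "dz": 0, "hand": 0}, {"ax": 0, "ay": 0, "az": 0, "dx": 0, "dy": 0, "dz": 0, "hand": 0}]}}

```text
clock: 2.4
eef_pos: [529.0, -245.3, 210.1]
tool_rot: [-3.14, -0.001, 1.286]
force: [0.4, 1.4, -0.5]
width: 85.5
gripper_force: 0.0
```

```bash
python3 -c "
from h import *
import pickle
delta([530,-253,120],1.285)
im=get_image('wrist'); save(im,'wrist1'); pickle.dump(im,open('w1.pkl','wb'))
print(-np.array(im['R']).T@np.array(im['t']), proj(im,[530,-253,94]))"
```

```text
clock 2.4 pos [ 529.  -245.3  210.1] rot [-3.1403e+00 -1.4000e-03  1.2862e+00] w 85.5 F [ 0.4  1.4 -0.5] grip 0.0
d cm [-0.72  0.32  9.01] a [-0.0013 -0.0014  0.0012]
[ 551.03833811 -172.4772838   352.91357751] [320.85186426 209.06227206]
```

View pics/wrist1.png

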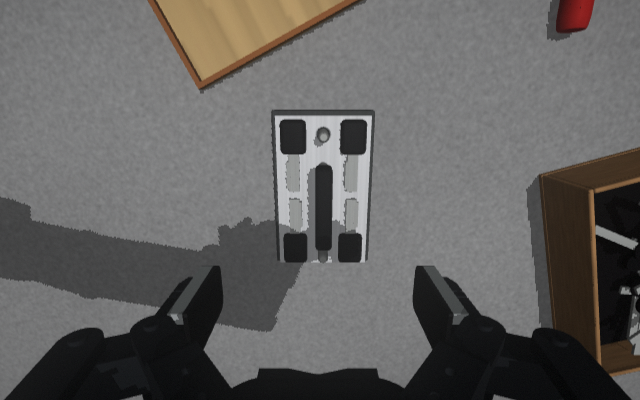

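The wrist view shows the loaded plate upright in the image. The bar runs from about (324,163) to (324,250), parallel to the fingers' approach. I'll measure the bar here.

```bash
python3 -c "
from h import *
import pickle
im=pickle.load(open('w1.pkl','rb'))
m=(im['pixels'].max(2)[158:256,311:337]<45).astype('uint8')
n,l,st,c=cv2.connectedComponentsWithStats(m); i=1+st[1:,4].argmax()
r=cv2.minAreaRect(np.argwhere(l==i)[:,::-1].astype(np.float32)+np.float32([311,158])); print(r)
print(ray(im,*r[0],93))
b=cv2.boxPoints(r); w=np.array([ray(im,*q,93) for q in b])[:,:2]; print(w.round(1),np.linalg.norm(np.diff(w,axis=0),axis=1))
for X in (ray(im,*r[0],93),): delta([X[0],X[1],120],1.285)
"
```

```text
((323.5, 207.0), (84.0, 15.0), 90.0)
[ 532.52093327 -252.20230801   93.        ]
[[ 536.4 -216.8]
 [ 547.9 -220.2]
 [ 528.3 -290.5]
 [ 515.9 -286.9]] [11.94210175 73.01056781 12.93117136]
clock 2.45 pos [ 529.2 -244.9  210.2] rot [-3.1405e+00 -1.3000e-03  1.2871e+00] w 85.5 F [ 0.1  0.6 -0.3] grip 0.0
d cm [-0.62  0.53  9.02] a [-0.0011 -0.0013  0.0022]
```

Emit:
{"api": "send_rows", "payload": {"series": [{"ax": 0, "ay": 0, "az": 0, "dx": -0.3, "dy": 0.2, "dz": 3, "hand": 0}, {"ax": 0, "ay": 0, "az": 0, "dx": -0.7, "dy": 0.4, "dz": 6, "hand": 0}, {"ax": 0, "ay": 0, "az": 0, "dx": -0.7, "dy": 0.4, "dz": 9, "hand": 0}, {"ax": 0, "ay": 0, "az": 0, "dx": -0.7, "dy": 0.4, "dz": 11, "hand": 0}, {"ax": 0, "ay": 0, "az": 0, "dx": -0.7, "dy": 0.4, "dz": 11, "hand": 0}, {"ax": 0, "ay": 0, "az": 0, "dx": -0.7, "dy": 0.4, "dz": 11, "hand": 0}, {"ax": 0, "ay": 0, "az": 0, "dx": -0.7, "dy": 0.4, "dz": 11, "hand": 0}]}}

```text
clock: 3.15
eef_pos: [532.0, -254.6, 102.0]
tool_rot: [3.139, 0.0, 1.286]
force: [-0.7, -0.2, -0.9]
width: 85.2
gripper_force: 0.0
```

```bash
python3 -c "
from h import *
im=get_image('wrist'); save(im,'wrist2')
delta([531,-252.5,63],1.285)"
```

```text
clock 3.2 pos [ 532.  -254.8  102.1] rot [3.1390e+00 2.0000e-04 1.2856e+00] w 85.7 F [ 0.5 -0.4  1.2] grip 0.0
d cm [ 0.19 -0.17  3.91] a [0.0026 0.0002 0.0006]
```

View pics/wrist2.png

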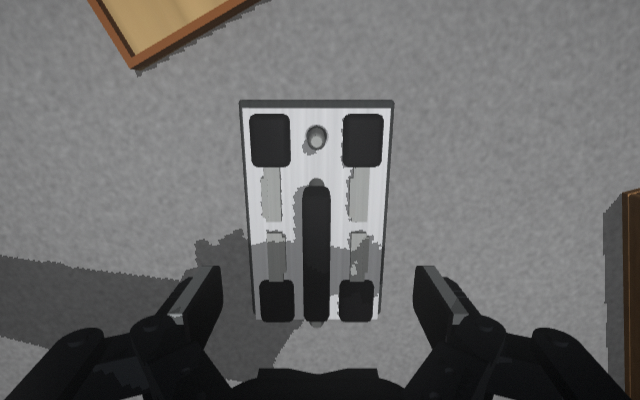

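Bar at column 316, and the fingers are symmetric about column 317. The alignment is good to about 1 mm, so I descend and grip.

Emit:
{"api": "send_rows", "payload": {"series": [{"ax": 0, "ay": 0, "az": 0, "dx": 0.1, "dy": -0.1, "dz": 1, "hand": 0}, {"ax": 0, "ay": 0, "az": 0, "dx": 0.2, "dy": -0.1, "dz": 2, "hand": 0}, {"ax": 0, "ay": 0, "az": 0, "dx": 0.2, "dy": -0.1, "dz": 3, "hand": 0}, {"ax": 0, "ay": 0, "az": 0, "dx": 0.2, "dy": -0.1, "dz": 3.9, "hand": 0}, {"ax": 0, "ay": 0, "az": 0, "dx": 0.2, "dy": -0.1, "dz": 3.9, "hand": 0}, {"ax": 0, "ay": 0, "az": 0, "dx": 0.2, "dy": -0.1, "dz": 3.9, "hand": 0}, {"ax": 0, "ay": 0, "az": 0, "dx": 0.2, "dy": -0.1, "dz": 3.9, "hand": 0}]}}

```text
clock: 3.9
eef_pos: [530.7, -252.9, 61.8]
tool_rot: [3.141, 0.0, 1.285]
force: [-0.4, -0.2, -0.1]
width: 85.7
gripper_force: 0.0
```

```bash
python3 -c "
from h import *
delta([531,-252.5,63],1.285)"
```

```text
clock 3.9 pos [ 530.7 -252.9   61.8] rot [3.1411e+00 2.0000e-04 1.2846e+00] w 85.7 F [-0.4 -0.2 -0.1] grip 0.0
d cm [ 0.05  0.02 -0.12] a [ 0.0005  0.0002 -0.0004]
```

Level, and within about 1 mm. Closing.

Emit:
{"api": "send_rows", "payload": {"series": [{"ax": 0, "ay": 0, "az": 0, "dx": 0, "dy": 0, "dz": -0.1, "hand": 0.3}, {"ax": 0, "ay": 0, "az": 0, "dx": 0, "dy": 0, "dz": -0.1, "hand": 0.6}, {"ax": 0, "ay": 0, "az": 0, "dx": 0, "dy": 0, "dz": -0.1, "hand": 1}, {"ax": 0, "ay": 0, "az": 0, "dx": 0, "dy": 0, "dz": -0.1, "hand": 1}, {"ax": 0, "ay": 0, "az": 0, "dx": 0, "dy": 0, "dz": -0.1, "hand": 1}, {"ax": 0, "ay": 0, "az": 0, "dx": 0, "dy": 0, "dz": -0.1, "hand": 1}, {"ax": 0, "ay": 0, "az": 0, "dx": 0, "dy": 0, "dz": -0.1, "hand": 1}, {"ax": 0, "ay": 0, "az": 0, "dx": 0, "dy": 0, "dz": -0.1, "hand": 1}, {"ax": 0, "ay": 0, "az": 0, "dx": 0, "dy": 0, "dz": -0.1, "hand": 1}, {"ax": 0, "ay": 0, "az": 0, "dx": 0, "dy": 0, "dz": -0.1, "hand": 1}]}}

```text
clock: 4.9
eef_pos: [531.1, -252.8, 62.9]
tool_rot: [3.14, 0.0, 1.285]
force: [2.6, -1.7, 2.0]
width: 13.5
gripper_force: 60.8
```

```bash
python3 -c "
from h import *
delta([531,-252.5,63],1.285); print(np.array(read_state()['torque']).round(2))"
```

```text
clock 4.9 pos [ 531.1 -252.8   62.9] rot [3.1403e+00 2.0000e-04 1.2848e+00] w 13.5 F [ 2.6 -1.7  2. ] grip 60.8
d cm [ 0.03 -0.02 -0.01] a [ 0.0013  0.0002 -0.0002]
[-0.09 -0.32 -0.03]
```

Gripped, 13.5 mm wide at 61 N, with little side force. Lifting slowly and straight up.

Emit:
{"api": "send_rows", "payload": {"series": [{"ax": 0, "ay": 0, "az": 0, "dx": 0, "dy": 0, "dz": -0.3, "hand": 1}, {"ax": 0, "ay": 0, "az": 0, "dx": 0, "dy": 0, "dz": -0.7, "hand": 1}, {"ax": 0, "ay": 0, "az": 0, "dx": 0, "dy": 0, "dz": -1.2, "hand": 1}, {"ax": 0, "ay": 0, "az": 0, "dx": 0, "dy": 0, "dz": -1.7, "hand": 1}, {"ax": 0, "ay": 0, "az": 0, "dx": 0, "dy": 0, "dz": -2.2, "hand": 1}, {"ax": 0, "ay": 0, "az": 0, "dx": 0, "dy": 0, "dz": -2.7, "hand": 1}, {"ax": 0, "ay": 0, "az": 0, "dx": 0, "dy": 0, "dz": -3.2, "hand": 1}, {"ax": 0, "ay": 0, "az": 0, "dx": 0, "dy": 0, "dz": -3.7, "hand": 1}, {"ax": 0, "ay": 0, "az": 0, "dx": 0, "dy": 0, "dz": -4.2, "hand": 1}, {"ax": 0, "ay": 0, "az": 0, "dx": 0, "dy": 0, "dz": -4.7, "hand": 1}]}}

```text
clock: 5.9
eef_pos: [529.5, -252.3, 109.9]
tool_rot: [-3.14, -0.0, 1.285]
force: [-1.3, 1.0, -5.7]
width: 12.8
gripper_force: 59.9
```

Emit:
{"api": "send_rows", "payload": {"series": [{"ax": 0, "ay": 0, "az": 0, "dx": 0, "dy": 0, "dz": -0.7, "hand": 1}, {"ax": 0, "ay": 0, "az": 0, "dx": 0, "dy": 0, "dz": -1.5, "hand": 1}, {"ax": 0, "ay": 0, "az": 0, "dx": 0, "dy": 0, "dz": -2.5, "hand": 1}, {"ax": 0, "ay": 0, "az": 0, "dx": 0, "dy": 0, "dz": -3.3, "hand": 1}, {"ax": 0, "ay": 0, "az": 0, "dx": 0, "dy": 0, "dz": -3.8, "hand": 1}, {"ax": 0, "ay": 0, "az": 0, "dx": 0, "dy": 0, "dz": -4, "hand": 1}, {"ax": 0, "ay": 0, "az": 0, "dx": 0, "dy": 0, "dz": -4, "hand": 1}, {"ax": 0, "ay": 0, "az": 0, "dx": 0, "dy": 0, "dz": -4, "hand": 1}]}}

```text
clock: 6.7
eef_pos: [530.2, -252.4, 149.3]
tool_rot: [-3.141, -0.0, 1.285]
force: [-0.1, -0.2, -5.2]
width: 13.2
gripper_force: 60.0
```

```bash
python3 -c "
from h import *
delta([517,-4,150],1.285+np.radians(26.5)); print(np.array(read_state()['torque']).round(2))
im=get_image('scene'); save(im,'scene1')
im['pixels']=cv2.resize(im['pixels'][150:290,120:400],(800,400)); save(im,'scene1c')"
```

```text
clock 6.7 pos [ 530.2 -252.4  149.3] rot [-3.1408e+00 -2.0000e-04  1.2848e+00] w 13.2 F [-0.1 -0.2 -5.2] grip 60.0
d cm [23.46 -8.27 -0.06] a [-7.000e-04 -3.000e-04 -4.627e-01]
[-0.04  0.01  0.03]
```

View pics/scene1c.png

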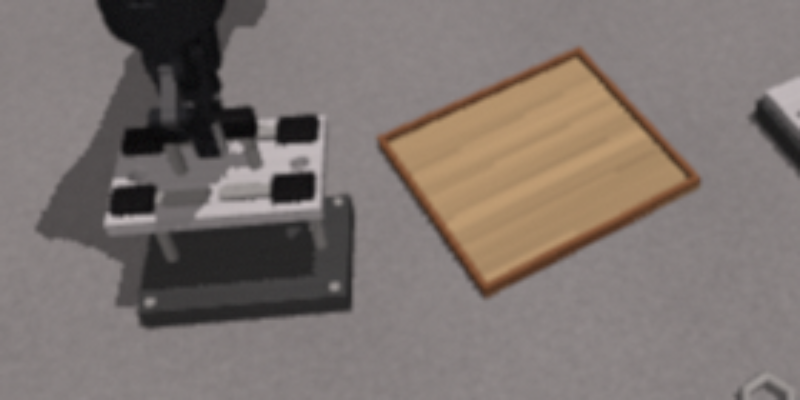

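The plate is held level and fully clear of both pins (underside at about z = 111 mm, pin tips at 65). I cross-check the tray centre in the first scene picture while carrying the plate over.

Emit:
{"api": "send_rows", "payload": {"series": [{"ax": 0, "ay": 0, "az": -0.02, "dx": 1, "dy": -0.35, "dz": 0, "hand": 1}, {"ax": 0, "ay": 0, "az": -0.06, "dx": 3, "dy": -1.05, "dz": 0, "hand": 1}, {"ax": 0, "ay": 0, "az": -0.12, "dx": 6, "dy": -2.1, "dz": 0, "hand": 1}, {"ax": 0, "ay": 0, "az": -0.19, "dx": 9.5, "dy": -3.35, "dz": 0, "hand": 1}, {"ax": 0, "ay": 0, "az": -0.26, "dx": 13, "dy": -4.6, "dz": 0, "hand": 1}, {"ax": 0, "ay": 0, "az": -0.33, "dx": 16.5, "dy": -5.8, "dz": 0, "hand": 1}, {"ax": 0, "ay": 0, "az": -0.39, "dx": 19.5, "dy": -6.9, "dz": 0, "hand": 1}, {"ax": 0, "ay": 0, "az": -0.43, "dx": 21.8, "dy": -7.7, "dz": 0, "hand": 1}, {"ax": 0, "ay": 0, "az": -0.455, "dx": 23, "dy": -8.1, "dz": 0, "hand": 1}, {"ax": 0, "ay": 0, "az": -0.463, "dx": 23.5, "dy": -8.3, "dz": 0, "hand": 1}]}}

```text
clock: 7.75
eef_pos: [517.0, -2.0, 149.5]
tool_rot: [-3.141, -0.001, 1.751]
force: [0.3, -0.2, -5.4]
width: 13.1
gripper_force: 59.9
```

Emit:
{"api": "send_rows", "payload": {"series": [{"ax": 0, "ay": 0, "az": 0, "dx": 0, "dy": 0, "dz": 1, "hand": 1}, {"ax": 0, "ay": 0, "az": 0, "dx": 0, "dy": 0, "dz": 2, "hand": 1}, {"ax": 0, "ay": 0, "az": 0, "dx": 0, "dy": 0, "dz": 3, "hand": 1}, {"ax": 0, "ay": 0, "az": 0, "dx": 0, "dy": 0, "dz": 3, "hand": 1}, {"ax": 0, "ay": 0, "az": 0, "dx": 0, "dy": 0, "dz": 3, "hand": 1}]}}

```text
clock: 8.25
eef_pos: [516.8, -4.6, 119.0]
tool_rot: [-3.14, 0.0, 1.746]
force: [0.9, 0.9, -4.6]
width: 13.2
gripper_force: 59.8
```

Run:
```python
from h import *
import pickle
im=pickle.load(open('im0.pkl','rb'))['scene']
hsv=cv2.cvtColor(im['pixels'],cv2.COLOR_RGB2HSV); m=(hsv[:,:,1]>70).astype('uint8'); m[:160]=0;m[255:]=0;m[:,:246]=0;m[:,372:]=0
c=max(cv2.findContours(m,0,2)[0],key=cv2.contourArea); q=cv2.approxPolyDP(cv2.convexHull(c),8,True)[:,0]; w=np.array([ray(im,*p,12) for p in q]); print(q.tolist(),w.round(1),w.mean(0).round(1))
delta([517,-4,63],1.285+np.radians(26.5))
```

```text
[[323, 167], [364, 214], [289, 253], [252, 198]] [[ 407.5   79.6   12. ]
 [ 595.2  108.8   12. ]
 [ 632.9  -95.2   12. ]
 [ 442.7 -126.4   12. ]] [519.6  -8.3  12. ]
clock 8.25 pos [516.8  -4.6 119. ] rot [-3.1403e+00  2.0000e-04  1.7462e+00] w 13.2 F [ 0.9  0.9 -4.6] grip 59.8
d cm [0.06 0.03 5.6 ] a [-0.0013  0.0002 -0.0013]
```

Emit:
{"api": "send_rows", "payload": {"series": [{"ax": 0, "ay": 0, "az": 0, "dx": 0, "dy": 0.1, "dz": 0.6, "hand": 1}, {"ax": 0, "ay": 0, "az": 0, "dx": -0.1, "dy": 0.1, "dz": 1.6, "hand": 1}, {"ax": 0, "ay": 0, "az": 0, "dx": -0.1, "dy": 0.1, "dz": 2.8, "hand": 1}, {"ax": 0, "ay": 0, "az": 0, "dx": -0.1, "dy": 0.1, "dz": 4, "hand": 1}, {"ax": 0, "ay": 0, "az": 0, "dx": -0.1, "dy": 0.1, "dz": 5, "hand": 1}, {"ax": 0, "ay": 0, "az": 0, "dx": -0.1, "dy": 0.1, "dz": 5.8, "hand": 1}, {"ax": 0, "ay": 0, "az": 0, "dx": -0.1, "dy": 0.1, "dz": 6.4, "hand": 1}, {"ax": 0, "ay": 0, "az": 0, "dx": -0.1, "dy": 0.1, "dz": 6.8, "hand": 1}, {"ax": 0, "ay": 0, "az": 0, "dx": -0.1, "dy": 0.1, "dz": 6.8, "hand": 1}, {"ax": 0, "ay": 0, "az": 0, "dx": -0.1, "dy": 0.1, "dz": 6.8, "hand": 1}]}}

```text
clock: 9.25
eef_pos: [518.5, -4.6, 51.8]
tool_rot: [3.141, 0.0, 1.748]
force: [0.0, -0.4, -4.5]
width: 13.2
gripper_force: 59.8
```

Run:
```python
from h import *
im=get_image('wrist'); save(im,'wrist3')
delta([518,-5.5,44],1.285+np.radians(26.5))
```

```text
clock 9.3 pos [518.6  -4.6  51.9] rot [3.1409e+00 1.0000e-04 1.7478e+00] w 13.2 F [-0.3  0.4 -4.8] grip 59.8
d cm [-0.08 -0.08  0.79] a [0.0007 0.0001 0.0003]
```

View pics/wrist3.png

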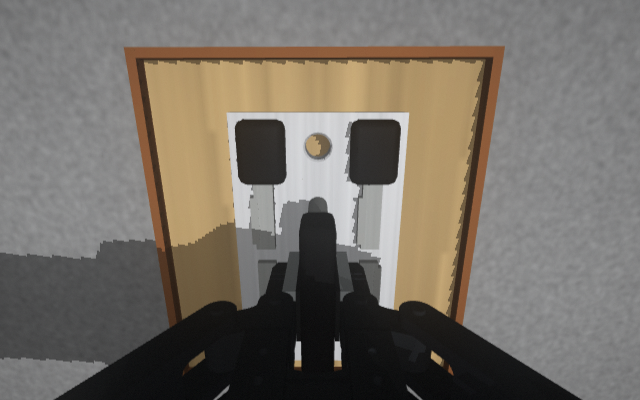

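The plate hangs parallel in the tray, centred at column 319 against the tray's 314.5. That is about 2 mm too far toward tool +y, so I shift −0.2 cm and lower gently.

Emit:
{"api": "send_rows", "payload": {"series": [{"ax": 0, "ay": 0, "az": 0, "dx": 0, "dy": -0.1, "dz": 0.2, "hand": 1}, {"ax": 0, "ay": 0, "az": 0, "dx": -0.1, "dy": -0.2, "dz": 0.4, "hand": 1}, {"ax": 0, "ay": 0, "az": 0, "dx": -0.1, "dy": -0.2, "dz": 0.5, "hand": 1}, {"ax": 0, "ay": 0, "az": 0, "dx": -0.1, "dy": -0.2, "dz": 0.6, "hand": 1}, {"ax": 0, "ay": 0, "az": 0, "dx": -0.1, "dy": -0.2, "dz": 0.65, "hand": 1}, {"ax": 0, "ay": 0, "az": 0, "dx": -0.1, "dy": -0.2, "dz": 0.7, "hand": 1}, {"ax": 0, "ay": 0, "az": 0, "dx": -0.1, "dy": -0.2, "dz": 0.7, "hand": 1}, {"ax": 0, "ay": 0, "az": 0, "dx": -0.1, "dy": -0.2, "dz": 0.7, "hand": 1}]}}

```text
clock: 10.1
eef_pos: [516.5, -5.8, 44.6]
tool_rot: [3.142, -0.0, 1.748]
force: [0.5, 0.0, -5.7]
width: 13.2
gripper_force: 60.0
```

Emit:
{"api": "send_rows", "payload": {"series": [{"ax": 0, "ay": 0, "az": 0, "dx": 0, "dy": 0, "dz": 0.05, "hand": 1}, {"ax": 0, "ay": 0, "az": 0, "dx": 0, "dy": 0, "dz": 0.1, "hand": 1}, {"ax": 0, "ay": 0, "az": 0, "dx": 0, "dy": 0, "dz": 0.1, "hand": 1}, {"ax": 0, "ay": 0, "az": 0, "dx": 0, "dy": 0, "dz": 0.1, "hand": 1}]}}

```text
clock: 10.5
eef_pos: [516.6, -5.9, 43.8]
tool_rot: [3.141, -0.0, 1.748]
force: [-0.7, 1.0, -1.6]
width: 13.0
gripper_force: 60.6
```

Contact is starting: the load has dropped from 5.2 N to 1.6 N at z = 43.8, where about 44 was expected. A touch further.

Emit:
{"api": "send_rows", "payload": {"series": [{"ax": 0, "ay": 0, "az": 0, "dx": 0, "dy": 0, "dz": 0.05, "hand": 1}, {"ax": 0, "ay": 0, "az": 0, "dx": 0, "dy": 0, "dz": 0.05, "hand": 1}, {"ax": 0, "ay": 0, "az": 0, "dx": 0, "dy": 0, "dz": 0.05, "hand": 1}]}}

```text
clock: 10.8
eef_pos: [516.6, -5.8, 43.8]
tool_rot: [3.141, -0.0, 1.748]
force: [-1.5, -0.1, 5.6]
width: 13.3
gripper_force: 61.5
```

Down (pressing with 5.6 N). Releasing, then straight up.

Emit:
{"api": "send_rows", "payload": {"series": [{"ax": 0, "ay": 0, "az": 0, "dx": 0, "dy": 0, "dz": 0, "hand": 0.7}, {"ax": 0, "ay": 0, "az": 0, "dx": 0, "dy": 0, "dz": 0, "hand": 0.4}, {"ax": 0, "ay": 0, "az": 0, "dx": 0, "dy": 0, "dz": 0, "hand": 0}, {"ax": 0, "ay": 0, "az": 0, "dx": 0, "dy": 0, "dz": 0, "hand": 0}, {"ax": 0, "ay": 0, "az": 0, "dx": 0, "dy": 0, "dz": 0, "hand": 0}, {"ax": 0, "ay": 0, "az": 0, "dx": 0, "dy": 0, "dz": 0, "hand": 0}, {"ax": 0, "ay": 0, "az": 0, "dx": 0, "dy": 0, "dz": 0, "hand": 0}]}}

```text
clock: 11.5
eef_pos: [516.5, -5.9, 43.1]
tool_rot: [-3.142, -0.0, 1.748]
force: [-0.4, 0.5, 1.1]
width: 85.4
gripper_force: 0.0
```

Emit:
{"api": "send_rows", "payload": {"series": [{"ax": 0, "ay": 0, "az": 0, "dx": 0, "dy": 0, "dz": -1, "hand": 0}, {"ax": 0, "ay": 0, "az": 0, "dx": 0, "dy": 0, "dz": -3, "hand": 0}, {"ax": 0, "ay": 0, "az": 0, "dx": 0, "dy": 0, "dz": -6, "hand": 0}, {"ax": 0, "ay": 0, "az": 0, "dx": 0, "dy": 0, "dz": -9, "hand": 0}, {"ax": 0, "ay": 0, "az": 0, "dx": 0, "dy": 0, "dz": -12, "hand": 0}, {"ax": 0, "ay": 0, "az": 0, "dx": 0, "dy": 0, "dz": -15, "hand": 0}, {"ax": 0, "ay": 0, "az": 0, "dx": 0, "dy": 0, "dz": -17, "hand": 0}, {"ax": 0, "ay": 0, "az": 0, "dx": 0, "dy": 0, "dz": -18, "hand": 0}, {"ax": 0, "ay": 0, "az": 0, "dx": 0, "dy": 0, "dz": -18, "hand": 0}, {"ax": 0, "ay": 0, "az": 0, "dx": 0, "dy": 0, "dz": -18, "hand": 0}]}}

```text
clock: 12.5
eef_pos: [515.9, -5.7, 222.5]
tool_rot: [-3.141, -0.0, 1.748]
force: [-0.6, -0.0, -0.0]
width: 85.5
gripper_force: 0.0
```

Run:
```python
from h import *
delta([517,-5,44],1.7475)
a=get_image('wrist'); b=get_image('scene')
o=np.zeros((600,640,3),'uint8'); o[:250]=cv2.resize(a['pixels'],(400,250))[:,:,:].repeat(1,0) if 0 else 0
o=np.vstack([np.hstack([cv2.resize(a['pixels'],(400,250)),cv2.resize(b['pixels'],(400,250))]),cv2.resize(b['pixels'][130:270,150:470],(800,350))])
cv2.imwrite('pics/end.png',o[:,:,::-1])
```

```text
clock 12.5 pos [515.9  -5.7 222.5] rot [-3.1405e+00 -3.0000e-04  1.7480e+00] w 85.5 F [-0.6 -0.  -0. ] grip 0.0
d cm [ 0.04  0.14 17.85] a [-0.0011 -0.0003  0.0005]
```

View pics/end.png

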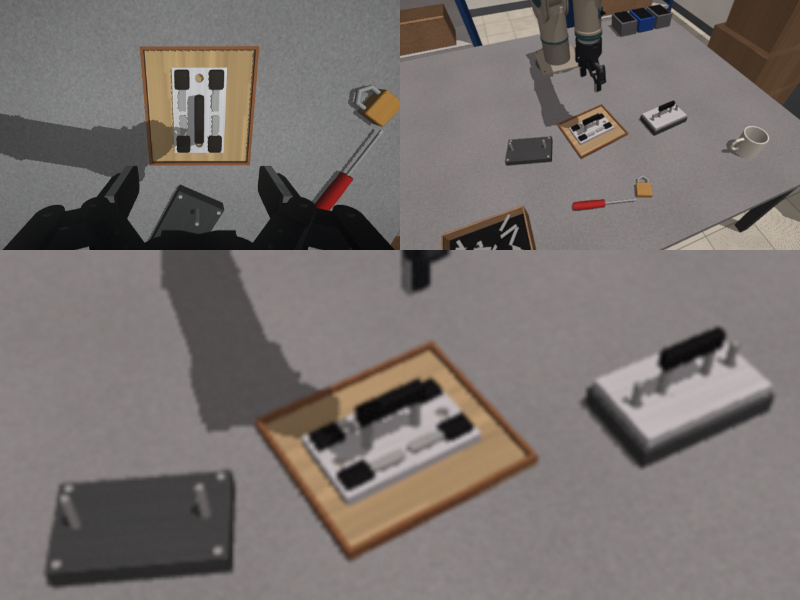

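The final view shows the plate flat in the tray, aligned and free of the gripper, with the empty plate still on its pins. I'll do one numeric check of centring before handing in.

Run:
```python
from h import *
im=get_image('wrist')
hsv=cv2.cvtColor(im['pixels'],cv2.COLOR_RGB2HSV)
m=((hsv[:,:,1]>70)).astype('uint8'); m[270:]=0; m[:,:200]=0; m[:,430:]=0
c=cv2.convexHull(max(cv2.findContours(m,0,2)[0],key=cv2.contourArea)); q=cv2.approxPolyDP(c,8,True)[:,0]
w=np.array([ray(im,*p,14) for p in q])[:,:2]; print('tray',q.tolist(),w.round(1).tolist(),w.mean(0).round(1))
g=im['pixels'].max(2); b=((g<45)).astype('uint8'); b[262:]=0;b[:,:265]=0;b[:,370:]=0;b[:100]=0
n,l,st,ce=cv2.connectedComponentsWithStats(b)
for i in range(1,n):
    if st[i,4]>150: print(st[i].tolist(),'head',ray(im,*ce[i],28)[:2].round(1),'bar',ray(im,*ce[i],74)[:2].round(1))
```

```text
tray [[415, 74], [400, 263], [240, 264], [224, 74]] [[592.5, 113.4], [629.7, -90.8], [444.0, -125.6], [406.0, 80.0]] [518.   -5.8]
[280, 112, 23, 31, 204] head [479.   41.1] bar [482.3  44.9]
[312, 153, 14, 77, 750] head [519.6 -26.3] bar [517.3 -13.3]
[283, 218, 22, 26, 534] head [499.7 -66.5] bar [500.1 -48. ]
[334, 218, 20, 26, 506] head [553.8 -57. ] bar [546.8 -39.8]
```

Tray centre is (518, −6) and plate centre about (517, −7), so it is centred. Handing in.

```bash
python3 -c "
from cell import finish_job
print(finish_job())"
```

```text
the job is handed in; nothing more can be done
None
```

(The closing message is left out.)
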